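# Show the shaker's underside to the camera, then offer it over the board

### The job

Take the glass shaker out of the wooden spice rack and show its underside to the inspection camera: hold it squarely facing the lens and centred on it, about 10 cm away, keeping it still there for at least a second so that the stopper in the base can be checked. Then offer it to the cook: hold it upright about 15 cm above the middle of the chopping board and finish there, still holding it in the air. Do not touch the camera, and leave the two spice jars standing in the rack.

Things in the scene. Friction and masses are not known exactly. Their poses are not given: they have to be found in the camera images.
- shaker: Glass table shaker, round, 90 mm tall: clear waisted body, 44 mm at its widest (30 mm up) narrowing to 33 mm at 66 mm, then a grey cap, straight-sided and 34 mm in diameter from 66 to 78 mm above the underside, domed from there to the top at 90 mm; flat underside. The shortest of the three things in the rack, in any of the three wells. Mass about 0.1 kg. Origin: centre of its underside; z points up through the cap. Round: its yaw is of no account.
- shaker_cap (a point): Top centre of the shaker's cap, 90 mm above the underside along the shaker's z.
- rack: Fixed wooden block, 72 x 205 x 32 mm, with three round wells of 47 mm in a row along its y axis at y = -64, 0 and +64 mm, each 22 mm deep (well floor 10 mm above the worktop). Origin: centre of its underside; x across the row.
- jar_a: Spice jar with a broad dark screw cap, 41 mm in diameter, 105 mm tall, in another well of the rack. Origin: centre of its underside. To be left there.
- jar_b: A second spice jar, same size and dark cap, in the remaining well. Origin: centre of its underside. To be left there.
- camera: Fixed small inspection camera on a stand: round black foot 90 mm in diameter, post, and a grey head; about 115 mm tall. It looks towards its own -y and up, 35 degrees from vertical. Origin: centre of the foot's underside.
- camera_head: The head of that camera (box 52 x 40 x 34 mm with a black lens barrel 32 mm in diameter). Origin: centre of the lens face, 95 mm above the worktop; z is the direction in which the lens looks (out of the lens, 35 degrees from vertical). For the showing, the shaker's z is to point the same way as this z, with the shaker's underside 100 mm out along it.
- board: Fixed wooden chopping board, 265 x 180 x 21 mm, lying flat on the worktop, its long side about along world x. Origin: centre of its underside; its top is 21 mm above the worktop.
Mind the look-alikes: they are no part of the job. What is shaped like the jar_a but red is not meant.

How it is judged:
On the way:
1. shaker gripped and still for 1 s before the camera, base towards the lens: centred within 20 mm each way, 70 to 130 mm from the lens, axis within 0.2 rad of the lens axis (x of shaker in the frame of camera_head between -0.02 and 0.02 m and y of shaker in the frame of camera_head between -0.02 and 0.02 m and z of shaker in the frame of camera_head between 0.07 and 0.13 m and angle between the z axis of shaker and the z axis of camera_head, either way round below 0.2 rad and z of shaker_cap in the frame of camera_head above 0.13 m and linear speed of shaker below 0.03 m/s and angular speed of shaker below 0.3 rad/s and contact force between the fingers and shaker above 0.5 N), for 1 s.
At the end, for the whole second after the job is handed in: The shaker is held still in the fingers, upright within 0.2 rad, its underside 110 to 190 mm above the board's top and within 40 mm (horizontally) of the board's centre, touching neither rack, board nor camera; both spice jars have moved less than 30 mm and stand upright (horizontal distance between shaker and board below 0.04 m and height (world z) of shaker between 0.131 and 0.211 m and angle between shaker's own z axis and vertical below 0.2 rad and linear speed of shaker below 0.03 m/s and angular speed of shaker below 0.3 rad/s and contact force between the fingers and shaker above 0.5 N and contact force between shaker and rack below 0.5 N and contact force between shaker and board below 0.5 N and contact force between shaker and camera below 0.5 N and distance of each of jar_a, jar_b from where it was at the start of the episode below 0.03 m and angle between each of jar_a, jar_b's own z axis and vertical below 0.3 rad); the arm keeps its last pose, push and grip.
It fails at once if the camera is touched (more than 2 N) (contact force between camera and anything else above 2 N).
It fails at once if a spice jar is taken out of the rack or tipped (distance of any of jar_a, jar_b from where it was at the start of the episode above 0.03 m or angle between any of jar_a, jar_b's own z axis and vertical above 0.4 rad).
It also fails if it takes over 40 s, if anything falls off the work surface, if the arm or the gripper's body presses on something with over 40 N, if the wrist force passes 120 N, or if a joint passes its speed limit or range.

### The arm

A 6-joint arm with a two-finger parallel gripper is mounted at the origin on a cart in front of the work surface, level with it; the furniture and walls round the work are solid. World frame = base frame: x ahead of the robot, y to its left, z up, the work surface at z = 0. Lengths are in m, angles in rad, forces in N, time in s.
With the tool pointing down it reaches from about 0.25 to 0.725 m from the base axis. Payload 4 kg.
Tool frame: the origin (TCP) lies on the centre line of the jaws, within the pads' length; the fingertips stand 17 mm ahead of it and the grasp point (between the pads) lies 2 mm behind it; z points along the fingers, y is the direction in which the jaws open and shut (so a half turn about z gives the same grasp; the last joint's range is limited). The gripper opens to 85 mm and grips with 20 to 120 N. Pads are 22 mm wide; open, the fingers measure 114 mm over their backs; the gripper's body (76 mm by 85 mm) begins 54 mm behind the grasp point. The pads swing forward as they close: fully open they stand 13 mm farther back than shut.
Start: joints at [-1.277, 0.241, 0.005, 1.335, 0, 1.571], TCP at [0.145, -0.479, 0.248] pointing down, gripper open.
Joint ranges: [-2.72, 2.72], [-1.05, 1.87], [-1.09, 1.28], [-1.99, 2.15], [-1.42, 1.44], [-3.14, 3.14]. Speed limits (rad/s): [2.79, 2.79, 3.14, 3.14, 3.14, 3.14].

### API

Orientations are given as a unit quaternion [w, x, y, z].
In Python, from plant import env gives the robot as it stands.
- The arm moves only by the tool play_rows, never from a script. Its argument "plan" is a list of rows, each a list of 6 numbers: the shift along the tool's x, y, z in m, then the turn, a rotation vector about the tool's x, y, z in rad. In form: [[tx, ty, tz, wx, wy, wz], ...]. A call has 1 to 8 rows; each row is the pose to reach, as a shift and turn from the pose measured when the call began, along the tool's axes at that moment; what a row does not reach only later rows make up. A row lasts 1/8 s, in which the tool goes at most 62.5 mm and 10.7 degrees, less where a joint would pass 70% of its speed; a pose out of reach is approached as far as the arm can. A call with a gripper value outside its range is refused whole. "grip" is the finger opening in m, from 0 to 0.0854, set as the call begins (left out, the last holds). The fingers move at their own pace and stop on an object; "newtons" is the grip in N (left out, the last holds). Time passes only in rows, so rows that repeat a pose let the fingers close. It gives the time, the measured TCP pose, the force and the opening at its end, in the units of the state.
- env.get_obs(): the state, without advancing time (a new reading comes with each control period).
- env.grab_frame(name): name is "scene" or "top" or "wrist"; returns the picture (384x512x3 uint8, red, green, blue); there is no depth.
- env.camera_info(name): a dict with "fov_y" (degrees; the focal length in pixels is half the picture's height over the tangent of half this angle, whatever the lens; pixels are square), "cx", "cy" (the principal point, pixels), "extrinsics" (4x4, takes a point from camera to world coordinates); the wrist camera has in their place "hand_eye" (4x4, takes a point from camera to tool coordinates, whose origin is the TCP and whose axes are the flange's). Camera axes: x right, y up, looking along -z (the intrinsics and any distortion apply to the point x, -y, -z); pixel columns grow to the right and rows downward; lengths in m; the calibration is good to about 2 mm. The wrist camera is an equidistant fisheye: a pixel r from the principal point sees the ray r / f radians off the axis. A picture is of the moment at which its call begins: read the wrist's pose just before it. camera_info takes no time and is no camera call.
- env.hand_in(): hands the job in, once; it reports no verdict.
Trained networks look in the newest picture that a camera, given by its name, has taken for a name from the list of things; names that differ only in an ending like _2 or _b are one class to them, and where a whole thing is asked for, a point or a joint stands for the part that bears it (a point fixed in the world has none). Each returns a list of dicts, best first, with "conf" (0 to 1); they miss things now and then, are a little off and sometimes report something else, mostly with a low value. They report only what shows in the picture. A call takes as long as a camera call. They do not tell look-alikes from the thing itself.
- env.outline_of(camera, name): "mask" (384x512 bool, what is visible of it).
- env.tip_of(camera, name): "at" ([x, y, z] in m, in world coordinates, good to about 4 mm: a listed point, or the origin of a listed thing).
The state is a dict: "t": time; "joint_positions": joint angles; "joint_vel": joint speeds; "effort": joint torques, N m; "tcp_pos": TCP position; "eef_rot": TCP orientation; "wrist_force": force on the tool from outside, world axes, zero at the start; "wrist_torque": the same for the moment, N m; "gripper_width": opening from 0.0 (shut) to 1.0 (fully open).
Only numpy, scipy, OpenCV 4.12 (cv2) and the standard library are available. Lean on these libraries where they do the work, as an engineer would, in place of code of your own. Each camera call takes 0.05 s, during which the arm holds its last target. There are 200 camera calls.

## Working session

There is one attempt and no reset: what is moved stays moved. The work goes in short steps, Python scripts to look and compute and a tool call to move; the robot and the scene stay as the last step left them, time stands still between calls to the robot, and variables do not carry over. Pictures are saved under pics/ and viewed, about 8 in all and at most 12, crops included, and the job is handed in when it is done.

Besides the shell and the picture viewer there is one more tool, called after ">>>" as name([rows], argument=value, ...), one row to a line, values as JSON. play_rows: Moves the arm, as the interface text tells. Its arguments: {"type":"object","properties":{"plan":{"type":"array","items":{"type":"array","items":{"type":"number"}}},"grip":{"type":"number"},"newtons":{"type":"number"}},"required":["plan"]}

```bash
mkdir -p pics; ls; python3 - <<'E'
from plant import env
import cv2,numpy as np
np.set_printoptions(precision=4,suppress=True)
o=env.get_obs();print(o['t'],o['tcp_pos'],o['eef_rot'],o['gripper_width'])
ims=[]
for c in ['scene','top','wrist']:
    im=env.grab_frame(c);cv2.imwrite(f'pics/raw_{c}.png',im[...,::-1]);ims.append(im)
    print(c,{k:np.array(v) for k,v in env.camera_info(c).items()})
    for n in ['shaker','shaker_cap','rack','jar_a','camera','camera_head','board']:
        print(c,n,[(np.round(d['at'],3).tolist(),round(d['conf'],2)) for d in env.tip_of(c,n)])
im=np.vstack([np.hstack(ims[:2])])
cv2.imwrite('pics/a.png',cv2.resize(np.vstack(ims[:2])[...,::-1],(400,600)))
cv2.imwrite('pics/scene.png',ims[0][...,::-1]);cv2.imwrite('pics/top.png',ims[1][...,::-1])
print(env.get_obs()['t'])
E
```

```text
pics
0.0 [ 0.1446 -0.478   0.2474] [-0.001   0.9892  0.1464 -0.0002] 0.9955556822571217
scene {'fov_y': array(50.5907), 'cx': array(258.6215), 'cy': array(188.1256), 'extrinsics': array([[ 0.7507,  0.3529, -0.5584, -0.1884],
       [-0.6606,  0.3923, -0.6401, -0.8705],
       [-0.0069,  0.8495,  0.5276,  0.7766],
       [ 0.    ,  0.    ,  0.    ,  1.    ]])}
scene shaker [([0.484, 0.058, 0.01], 0.67)]
scene shaker_cap [([0.49, 0.055, 0.101], 0.4), ([0.5, -0.006, 0.001], 0.28)]
scene rack [([0.501, -0.005, 0.002], 0.64)]
scene jar_a [([0.498, -0.161, 0.002], 0.61)]
scene camera [([0.499, 0.264, -0.003], 0.73)]
scene camera_head [([0.502, 0.246, 0.096], 0.58)]
scene board [([0.575, -0.361, 0.001], 0.78)]
top {'fov_y': array(54.3183), 'cx': array(253.5491), 'cy': array(189.2337), 'extrinsics': array([[-0.0096,  0.9937, -0.1115,  0.448 ],
       [-0.9999, -0.0103, -0.0063, -0.0334],
       [-0.0074,  0.1114,  0.9937,  1.0054],
       [ 0.    ,  0.    ,  0.    ,  1.    ]])}
top shaker [([0.488, 0.059, 0.011], 0.51), ([0.504, -0.003, 0.0], 0.21)]
top shaker_cap [([0.489, 0.054, 0.103], 0.46)]
top rack [([0.513, -0.064, 0.01], 0.36)]
top jar_a [([0.497, -0.16, 0.0], 0.83), ([0.513, -0.064, 0.012], 0.75), ([0.501, -0.005, 0.011], 0.73)]
top camera [([0.497, 0.266, -0.001], 0.89)]
top camera_head [([0.5, 0.248, 0.09], 0.72)]
top board [([0.576, -0.355, 0.003], 0.96), ([0.514, -0.063, 0.011], 0.53), ([0.5, -0.002, 0.009], 0.34)]
wrist {'fov_y': array(65.7065), 'cx': array(255.718), 'cy': array(195.0872), 'hand_eye': array([[-0.0002,  0.9447,  0.328 ,  0.0859],
       [ 1.    ,  0.0004, -0.0006,  0.0009],
       [-0.0008,  0.328 , -0.9447, -0.1261],
       [ 0.    ,  0.    ,  0.    ,  1.    ]])}
wrist shaker []
wrist shaker_cap []
wrist rack []
wrist jar_a []
wrist camera []
wrist camera_head []
wrist board []
1.2
```

View pics/scene.png

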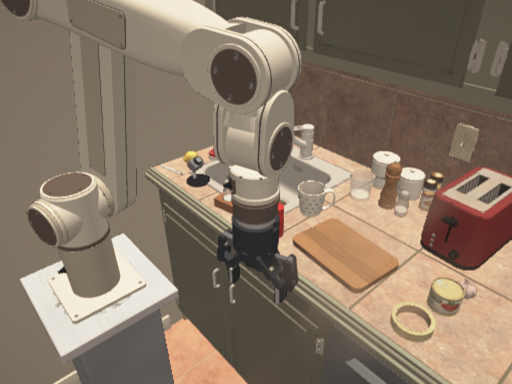

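View pics/top.png

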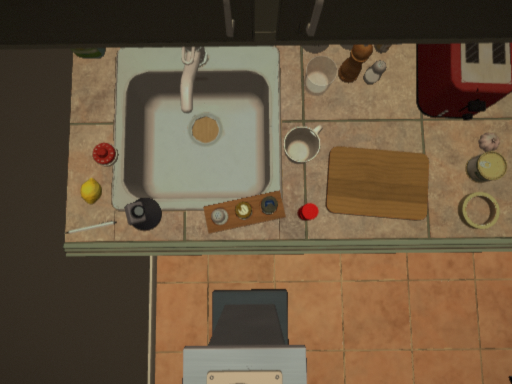

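The scene picture shows the arm in front, hiding most of the rack (about 230,200); the camera is at (198,172) and the board at (345,252). In the top picture the rack is at (245,211), its wells hold things at (218,216), (243,210) and (268,205), the camera is at (143,213) and the board at (378,183).

Things that could be taken for the shaker, by top pixel: grey cap in the left well (218,216); jar tops (243,210) and (268,205); red jar (310,212); shakers by the wall (375,70). I choose (218,216) and check it in a crop.

```bash
python3 - <<'E'
import cv2,numpy as np
t=cv2.imread('pics/raw_top.png');s=cv2.imread('pics/raw_scene.png')
a=cv2.resize(t[180:245,115:325],None,fx=3.8,fy=3.8,interpolation=cv2.INTER_CUBIC)
b=cv2.resize(s[140:220,150:290],None,fx=4,fy=4,interpolation=cv2.INTER_CUBIC)
w=798
b=cv2.copyMakeBorder(b,0,0,0,w-b.shape[1],cv2.BORDER_CONSTANT)
cv2.imwrite('pics/crop1.png',np.vstack([cv2.resize(a,(w,247)),b]))
E
```

```text
(no output)
```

View pics/crop1.png

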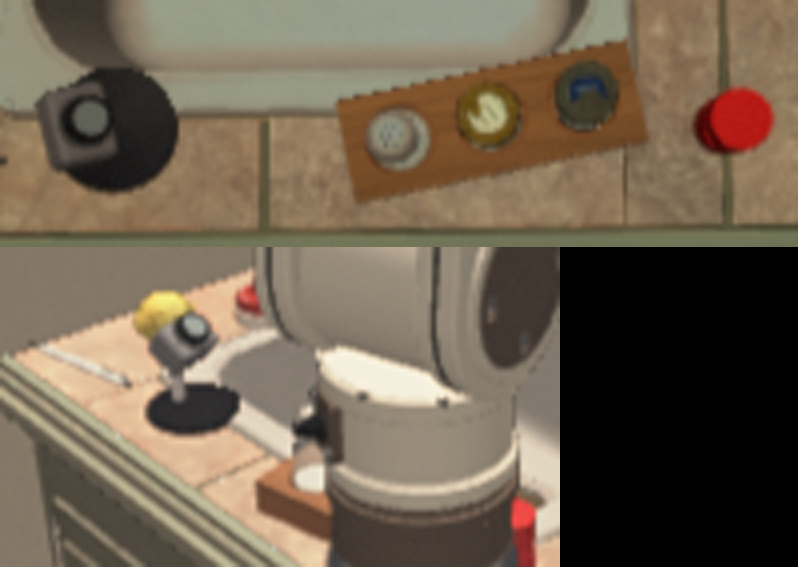

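The crop shows the shaker's perforated grey cap in the left well, the gold and dark jar tops in the other two wells, and the red decoy outside the rack. The head's edge in the top view suggests a camera yaw of about 0.3 rad. Next I move above the shaker, jaws across the row, and look from close by.

>>> play_rows([
  [0.06,-0.05,0,0,0,-0.18],
  [0.12,-0.1,0,0,0,-0.36],
  [0.18,-0.155,0,0,0,-0.54],
  [0.24,-0.207,0,0,0,-0.72],
  [0.3,-0.258,0,0,0,-0.9],
  [0.36,-0.31,0,0,0,-1.08],
  [0.42,-0.36,0,0,0,-1.26],
  [0.483,-0.414,0,0,0,-1.48],
], grip=0.0854)

```text
t: 2.2
tcp_pos: [0.4146, -0.0552, 0.2487]
eef_rot: [0.001, 0.642, 0.767, 0.0]
wrist_force: [1.1, -0.8, 0.3]
gripper_width: 0.999
```

>>> play_rows([
  [0,0,0,0,0,0],
  [0,0,0,0,0,0],
])

```text
t: 2.45
tcp_pos: [0.4143, -0.055, 0.2486]
eef_rot: [0.001, 0.642, 0.767, -0.0]
wrist_force: [-0.7, 0.1, -0.3]
gripper_width: 0.997
```

```bash
cat > h.py <<'E'
from plant import env
import cv2,numpy as np
from scipy.spatial.transform import Rotation as Ro
np.set_printoptions(precision=4,suppress=True)
def pose():
    o=env.get_obs();q=o['eef_rot'];return np.array(o['tcp_pos']),Ro.from_quat([q[1],q[2],q[3],q[0]]),o
def delta(p,R):
    p0,R0,o=pose();return np.r_[R0.inv().apply(np.array(p)-p0),(R0.inv()*R).as_rotvec()]
def show(name,f):
    im=env.grab_frame(name);cv2.imwrite(f,im[...,::-1]);return im
def tips(c,names):
    for n in names: print(c,n,[(np.round(d['at'],4).tolist(),round(d['conf'],2)) for d in env.tip_of(c,n)])
E
python3 - <<'E'
from h import *
p,R,o=pose();print(o['t'],p,R.as_matrix(),o['joint_positions'])
show('wrist','pics/w1.png');tips('wrist',['shaker','shaker_cap','jar_a','camera','camera_head','rack'])
show('scene','pics/s1.png');tips('scene',['shaker','shaker_cap','camera','camera_head'])
E
```

```text
2.45 [ 0.4143 -0.055   0.2486] [[-0.1762  0.9843  0.0006]
 [ 0.9843  0.1762 -0.0009]
 [-0.001   0.0005 -1.    ]] [-0.1315  0.0775 -0.1909  1.3017 -0.0008  1.2621]
wrist shaker [([0.4847, 0.0622, 0.0078], 0.83)]
wrist shaker_cap [([0.4893, 0.0603, 0.1046], 0.85)]
wrist jar_a [([0.4993, -0.0042, 0.0152], 0.86), ([0.492, -0.1654, 0.0006], 0.86), ([0.5135, -0.0671, 0.0107], 0.79)]
wrist camera []
wrist camera_head []
wrist rack [([0.4997, -0.0073, 0.0014], 0.66)]
scene shaker [([0.4871, 0.0567, 0.0103], 0.73)]
scene shaker_cap [([0.4881, 0.0548, 0.102], 0.55)]
scene camera [([0.4968, 0.2637, -0.005], 0.57)]
scene camera_head [([0.5025, 0.2483, 0.0945], 0.65)]
```

View pics/w1.png

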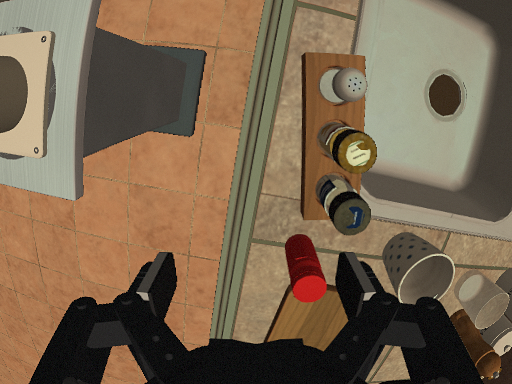

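The wrist view shows the shaker at (345,85) in the rack, the two jars at (355,150) and (348,215), and the red one outside at (305,270). The shaker's base is at about (0.488, 0.0575) and the rack's yaw is 0.21. All sources agree, so I approach in two stages.

>>> play_rows([
  [0.05,0.046,0,0,0,-0.015],
  [0.098,0.092,0,0,0,-0.03],
  [0.098,0.092,0.045,0,0,-0.03],
  [0.098,0.092,0.089,0,0,-0.03],
  [0.098,0.092,0.089,0,0,-0.03],
  [0.098,0.092,0.089,0,0,-0.03],
  [0.098,0.092,0.089,0,0,-0.03],
])

```text
t: 3.92
tcp_pos: [0.4897, 0.0571, 0.1621]
eef_rot: [0.002, 0.631, 0.776, 0.002]
wrist_force: [-0.6, -0.8, 0.5]
gripper_width: 1.002
```

```bash
python3 - <<'E'
from h import *
p,R,o=pose();print(o['t'],p,R.as_matrix())
show('wrist','pics/w2.png');tips('wrist',['shaker','shaker_cap','jar_a'])
Rt=Ro.from_matrix(np.array([[-.2065,.978,0],[.978,.2065,0],[0,0,-1]]))
print(delta([.488,.0575,.080],Rt))
E
```

```text
3.925 [0.4897 0.0571 0.1621] [[-0.2042  0.9789  0.0059]
 [ 0.9789  0.2043 -0.    ]
 [-0.0012  0.0058 -1.    ]]
wrist shaker [([0.4856, 0.0572, 0.0099], 0.93)]
wrist shaker_cap [([0.4915, 0.058, 0.1007], 0.84)]
wrist jar_a [([0.4941, -0.1665, -0.0017], 0.73), ([0.5006, -0.0039, 0.0116], 0.7)]
[ 0.0007 -0.001   0.081   0.0037  0.001  -0.0023]
```

View pics/w2.png

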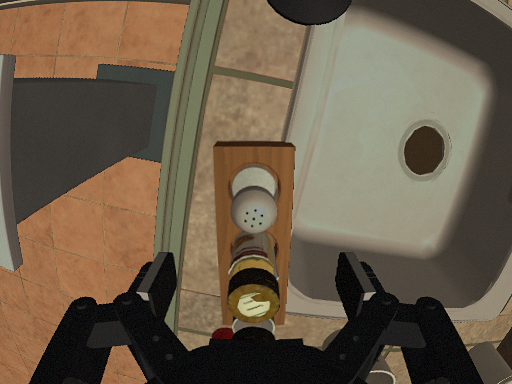

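The wrist view shows the cap at (254,210), on the jaws' centre line (column 256), and the fingers straddling the rack clear of the jar at (253,290). Descend and close.

>>> play_rows([
  [0,-0.001,0.04,0,0,0],
  [0,-0.001,0.07,0,0,0],
  [0,-0.001,0.081,0,0,0],
  [0,-0.001,0.081,0,0,0],
  [0,-0.001,0.081,0,0,0],
])

```text
t: 4.75
tcp_pos: [0.4893, 0.0569, 0.0813]
eef_rot: [0.002, 0.631, 0.776, 0.002]
wrist_force: [0.4, -0.6, 0.1]
gripper_width: 1.001
```

>>> play_rows([
  [0,0,0,0,0,0],
  [0,0,0,0,0,0],
  [0,0,0,0,0,0],
  [0,0,0,0,0,0],
  [0,0,0,0,0,0],
  [0,0,0,0,0,0],
  [0,0,0,0,0,0],
  [0,0,0,0,0,0],
], grip=0.02, newtons=40)

```text
t: 5.75
tcp_pos: [0.4896, 0.0569, 0.0819]
eef_rot: [0.003, 0.631, 0.776, 0.002]
wrist_force: [-1.7, -0.2, 4.9]
gripper_width: 0.38
```

```bash
python3 - <<'E'
from h import *
p,R,o=pose();print(o['t'],p,R.as_matrix()[:,2],o['gripper_width']*.0854,o['wrist_force'])
show('wrist','pics/w3.png');tips('wrist',['shaker','shaker_cap'])
E
```

```text
5.75 [0.4896 0.0569 0.0819] [ 0.0072  0.0001 -1.    ] 0.03247176625315598 [-1.6791 -0.1541  4.8788]
wrist shaker [([0.4848, 0.0597, 0.0101], 0.79)]
wrist shaker_cap [([0.4927, 0.0601, 0.1029], 0.84)]
```

>>> play_rows([
  [0,0,-0.03,0,0,0],
  [0,0,-0.07,0,0,0],
  [0,0,-0.12,0,0,0],
  [0,0,-0.17,0,0,0],
  [0,0,-0.17,0,0,0],
  [0,0,-0.17,0,0,0],
])

```text
t: 6.65
tcp_pos: [0.4878, 0.0569, 0.2509]
eef_rot: [0.002, 0.631, 0.776, 0.002]
wrist_force: [0.3, 0.8, -1.9]
gripper_width: 0.376
```

```bash
python3 - <<'E'
from h import *
p,R,o=pose();print(o['t'],p,R.as_matrix()[:,2],o['gripper_width']*.0854,o['wrist_force'],o['joint_positions'])
a=show('wrist','pics/w4.png');tips('wrist',['shaker','shaker_cap','jar_a','camera_head','camera'])
b=show('scene','pics/s4.png');tips('scene',['shaker','shaker_cap','camera_head','camera'])
c=show('top','pics/t4.png');tips('top',['shaker','shaker_cap','camera_head','camera'])
k=cv2.resize(b[110:230,130:290],None,fx=2.5,fy=2.5);k2=cv2.resize(c[185:240,110:180],(400,300),interpolation=cv2.INTER_CUBIC)
im=np.zeros((600,800,3),np.uint8);im[:300,:400]=cv2.resize(a,(400,300));im[:300,400:]=k[:300,:400];im[300:,:400]=k2
cv2.imwrite('pics/m4.png',im[...,::-1])
E
```

```text
6.65 [0.4878 0.0569 0.2509] [ 0.0058  0.     -1.    ] 0.03214715132167739 [ 0.3334  0.8382 -1.9071] [ 0.1165  0.2175 -0.018   1.3296 -0.0007  1.4815]
wrist shaker [([0.4861, 0.0575, 0.1798], 0.91)]
wrist shaker_cap [([0.4892, 0.0605, 0.2702], 0.72)]
wrist jar_a [([0.4895, -0.1661, -0.0007], 0.71)]
wrist camera_head [([0.4865, 0.0589, 0.1781], 0.38)]
wrist camera []
scene shaker [([0.4873, 0.0554, 0.1762], 0.68), ([0.5152, -0.0658, 0.001], 0.53)]
scene shaker_cap [([0.4925, 0.0577, 0.27], 0.63)]
scene camera_head [([0.5028, -0.0046, 0.0088], 0.51), ([0.5043, 0.2476, 0.0955], 0.45)]
scene camera []
top shaker []
top shaker_cap []
top camera_head []
top camera []
```

View pics/m4.png

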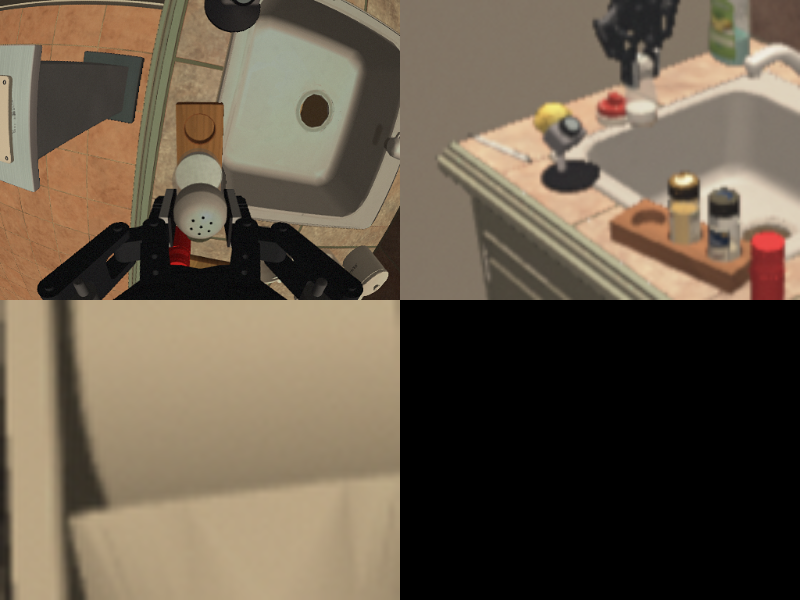

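The wrist view (panel) shows the shaker held at (200,200) of that panel. The scene panel shows an empty well, both jars standing, and the inspection camera clear of the arm. Next I compute the showing pose.

```bash
python3 - <<'E'
from h import *
p,R,o=pose()
y=.28;s=np.deg2rad(35);zc=np.array([np.sin(s)*np.sin(y),-np.sin(s)*np.cos(y),np.cos(s)])
z0=R.as_matrix()[:,2];ax=np.cross(z0,-zc);a=np.arctan2(np.linalg.norm(ax),z0@-zc)
Rt=Ro.from_rotvec(ax/np.linalg.norm(ax)*a)*R
t=np.array([.502,.2475,.095])+.172*zc
print(zc,t,a,delta(t,Rt))
E
```

```text
[ 0.1585 -0.5512  0.8192] [0.5293 0.1527 0.2359] 0.6127681881205428 [ 0.0854  0.0595  0.0163  0.0515  0.6106 -0.    ]
```

>>> play_rows([
  [0.015,0.01,-0.01,0.01,0.1,0],
  [0.03,0.02,-0.01,0.017,0.2,0],
  [0.045,0.03,-0.005,0.025,0.3,0],
  [0.06,0.04,0.003,0.034,0.41,0],
  [0.073,0.05,0.01,0.043,0.51,0],
  [0.085,0.0595,0.016,0.0515,0.61,0],
  [0.085,0.0595,0.016,0.0515,0.61,0],
  [0.085,0.0595,0.016,0.0515,0.61,0],
])

```text
t: 8.45
tcp_pos: [0.5294, 0.1521, 0.2365]
eef_rot: [-0.246, 0.601, 0.741, 0.172]
wrist_force: [-0.1, -0.1, -0.5]
gripper_width: 0.383
```

```bash
python3 - <<'E'
from h import *
p,R,o=pose();print(o['t'],p,R.as_matrix()[:,2],o['gripper_width']*.0854,o['wrist_force'],o['joint_positions'])
a=show('wrist','pics/w5.png');tips('wrist',['shaker','shaker_cap','camera_head','camera'])
b=show('scene','pics/s5.png');tips('scene',['shaker','shaker_cap','camera_head','camera'])
c=show('top','pics/t5.png');tips('top',['shaker','shaker_cap','camera_head','camera'])
im=np.zeros((600,800,3),np.uint8);im[:300,:400]=cv2.resize(a,(400,300));im[300:,:400]=cv2.resize(b[110:230,130:290],(400,300));im[300:,400:]=cv2.resize(c[180:258,110:214],(400,300),interpolation=cv2.INTER_CUBIC)
cv2.imwrite('pics/m5.png',im[...,::-1])
E
```

```text
8.45 [0.5294 0.1521 0.2365] [-0.1578  0.5496 -0.8204] 0.03266578129513575 [-0.1218 -0.0605 -0.4894] [-0.0093  0.4603  0.1507  1.4573  0.5801  1.2947]
wrist shaker [([0.5169, 0.192, 0.1764], 0.59), ([0.5332, 0.1444, 0.2543], 0.53)]
wrist shaker_cap [([0.5299, 0.1456, 0.2546], 0.74)]
wrist camera_head [([0.5, 0.2556, 0.0956], 0.8)]
wrist camera [([0.4968, 0.2674, -0.0005], 0.83)]
scene shaker [([0.518, 0.1911, 0.1789], 0.5)]
scene shaker_cap [([0.5332, 0.1429, 0.2513], 0.45)]
scene camera_head [([0.5032, 0.2475, 0.0977], 0.59)]
scene camera [([0.4971, 0.2608, -0.0034], 0.63)]
top shaker [([0.5136, 0.1887, 0.1812], 0.69)]
top shaker_cap [([0.5335, 0.1428, 0.2551], 0.6)]
top camera_head [([0.4998, 0.2511, 0.0936], 0.85)]
top camera [([0.4975, 0.2644, 0.0019], 0.57)]
```

View pics/m5.png

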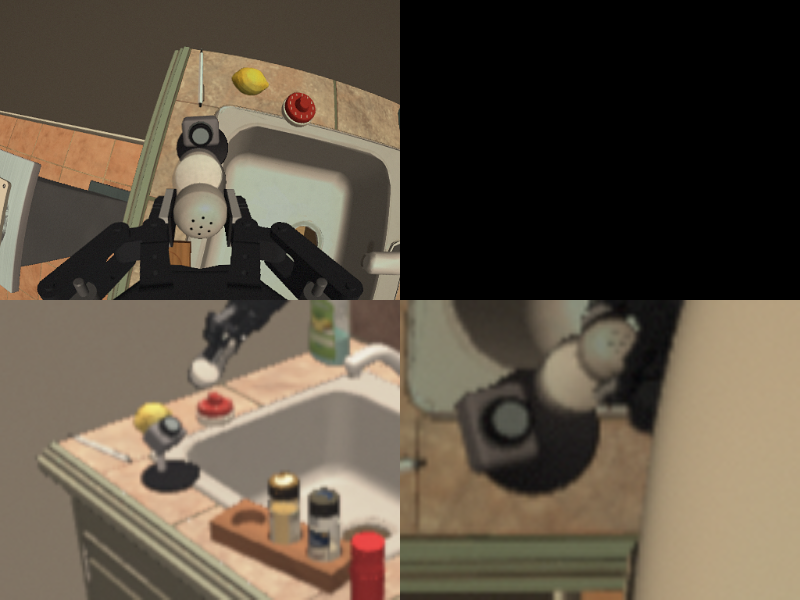

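The wrist view shows the lens at panel (200,135), straight in line with the shaker and the head square in the image. The top panel shows the head's edge at a yaw of about 0.28. From the averaged measurements the shaker is 103 mm out and about 2 mm off the lens axis. I hold still for 2 s.

>>> play_rows([
  [0,0,0,0,0,0],
  [0,0,0,0,0,0],
  [0,0,0,0,0,0],
  [0,0,0,0,0,0],
  [0,0,0,0,0,0],
  [0,0,0,0,0,0],
  [0,0,0,0,0,0],
  [0,0,0,0,0,0],
])

```text
t: 10.2
tcp_pos: [0.5293, 0.1523, 0.2362]
eef_rot: [-0.246, 0.601, 0.741, 0.172]
wrist_force: [-0.5, -0.8, -0.6]
gripper_width: 0.375
```

>>> play_rows([
  [0,0,0,0,0,0],
  [0,0,0,0,0,0],
  [0,0,0,0,0,0],
  [0,0,0,0,0,0],
  [0,0,0,0,0,0],
  [0,0,0,0,0,0],
  [0,0,0,0,0,0],
  [0,0,0,0,0,0],
])

```text
t: 11.2
tcp_pos: [0.5294, 0.1523, 0.2362]
eef_rot: [-0.246, 0.601, 0.741, 0.172]
wrist_force: [0.1, -1.2, -0.6]
gripper_width: 0.384
```

```bash
python3 - <<'E'
from h import *
p,R,o=pose();print(o['t'],p)
up=R.apply([0,0,-1])
# upright: minimal rotation
z0=R.as_matrix()[:,2];ax=np.cross(z0,[0,0,-1]);a=np.arcsin(np.linalg.norm(ax))
Rt=Ro.from_rotvec(ax/np.linalg.norm(ax)*a)*R
print(Rt.as_matrix()[:,0], o['joint_positions'])
for t in [[.49,.08,.30],[.42,-.1,.3],[.576,-.357,.3],[.576,-.357,.243]]: print(t,delta(t,Rt))
E
```

```text
11.2 [0.5294 0.1523 0.2362]
[-0.2063  0.9785 -0.    ] [-0.0096  0.4612  0.1506  1.4573  0.5814  1.2942]
[0.49, 0.08, 0.3] [-0.0156 -0.0568 -0.0858 -0.044  -0.6087  0.    ]
[0.42, -0.1, 0.3] [-0.1496 -0.1645 -0.1739 -0.044  -0.6087  0.    ]
[0.576, -0.357, 0.3] [-0.381  -0.0686 -0.3401 -0.044  -0.6087  0.    ]
[0.576, -0.357, 0.243] [-0.4136 -0.0663 -0.2934 -0.044  -0.6087  0.    ]
```

>>> play_rows([
  [-0.003,-0.01,-0.025,-0.01,-0.12,0],
  [-0.006,-0.022,-0.045,-0.02,-0.25,0],
  [-0.01,-0.035,-0.06,-0.03,-0.37,0],
  [-0.013,-0.046,-0.073,-0.035,-0.49,0],
  [-0.0156,-0.0568,-0.0858,-0.044,-0.609,0],
  [-0.0156,-0.0568,-0.0858,-0.044,-0.609,0],
  [-0.0156,-0.0568,-0.0858,-0.044,-0.609,0],
])

```text
t: 12.08
tcp_pos: [0.4901, 0.0802, 0.2995]
eef_rot: [-0.001, 0.63, 0.777, 0.0]
wrist_force: [0.7, 0.5, -0.9]
gripper_width: 0.384
```

```bash
python3 - <<'E'
from h import *
p,R,o=pose();print(o['t'],p,R.as_matrix(),o['joint_positions'],o['gripper_width'])
z0=R.as_matrix()[:,2];ax=np.cross(z0,[0,0,-1]);a=np.linalg.norm(ax)
Rt=Ro.from_rotvec(ax)*R
for t in [[.576,-.357,.3],[.576,-.357,.243]]: print(t,delta(t,Rt))
E
```

```text
12.075 [0.4901 0.0802 0.2995] [[-0.2065  0.9785 -0.0008]
 [ 0.9785  0.2065  0.0013]
 [ 0.0014 -0.0005 -1.    ]] [0.1615 0.2184 0.1088 1.4618 0.0014 1.5243] 0.38399922448992846
[0.576, -0.357, 0.3] [-0.4456 -0.0062 -0.0011 -0.0005 -0.0014  0.    ]
[0.576, -0.357, 0.243] [-0.4456 -0.0062  0.0559 -0.0005 -0.0014  0.    ]
```

>>> play_rows([
  [-0.04,0,0,0,0,0],
  [-0.1,0,0,0,0,0],
  [-0.16,-0.002,0,0,0,0],
  [-0.22,-0.003,0,0,0,0],
  [-0.28,-0.004,0,0,0,0],
  [-0.34,-0.005,0.01,0,0,0],
  [-0.4,-0.006,0.035,0,0,0],
  [-0.4456,-0.006,0.056,0,0,0],
])

```text
t: 13.08
tcp_pos: [0.5757, -0.3602, 0.2402]
eef_rot: [-0.002, 0.631, 0.776, 0.001]
wrist_force: [1.5, 0.4, -0.6]
gripper_width: 0.381
```

>>> play_rows([
  [0,0,0,0,0,0],
  [0,0,0,0,0,0],
  [0,0,0,0,0,0],
  [0,0,0,0,0,0],
])

```text
t: 13.58
tcp_pos: [0.5763, -0.359, 0.2418]
eef_rot: [-0.001, 0.63, 0.776, 0.001]
wrist_force: [0.1, -0.7, -1.1]
gripper_width: 0.376
```

```bash
python3 - <<'E'
from h import *
p,R,o=pose();print(o['t'],p,R.as_matrix()[:,2],o['joint_positions'],o['gripper_width'])
z0=R.as_matrix()[:,2];Rt=Ro.from_rotvec(np.cross(z0,[0,0,-1]))*R
print(delta([.576,-.357,.243],Rt))
for c in ['wrist','scene','top']:
    show(c,f'pics/{c}6.png');tips(c,['shaker','shaker_cap','board','jar_a'])
im=np.vstack([cv2.imread('pics/scene6.png')[80:380],cv2.imread('pics/wrist6.png')[80:380]]);cv2.imwrite('pics/m6.png',im)
E
```

```text
13.575 [ 0.5763 -0.359   0.2418] [ 0.0002  0.0029 -1.    ] [-0.5582  0.6239  0.5744  1.5226  0.0026  0.8055] 0.37586318839297755
[ 0.0021  0.0001 -0.0012  0.0008 -0.0028 -0.    ]
wrist shaker [([0.5743, -0.3581, 0.1684], 0.8)]
wrist shaker_cap [([0.5787, -0.3566, 0.2611], 0.71)]
wrist board [([0.5724, -0.3614, -0.0015], 0.81)]
wrist jar_a [([0.4935, -0.166, 0.0018], 0.64)]
scene shaker [([0.5728, -0.3567, 0.1687], 0.8), ([0.5049, 0.2484, 0.0955], 0.32)]
scene shaker_cap [([0.5779, -0.3572, 0.2589], 0.82)]
scene board [([0.5788, -0.3598, -0.0006], 0.7)]
scene jar_a [([0.5045, -0.0051, 0.0085], 0.88), ([0.4981, -0.1637, 0.0031], 0.87), ([0.5123, -0.0666, 0.0075], 0.73)]
top shaker [([0.5718, -0.3581, 0.1679], 0.62)]
top shaker_cap [([0.5757, -0.3602, 0.26], 0.6), ([0.4971, 0.264, 0.0015], 0.26)]
top board [([0.5719, -0.3566, 0.0026], 0.68)]
top jar_a [([0.4942, -0.1645, -0.0015], 0.78), ([0.5031, -0.0043, 0.0094], 0.53), ([0.5117, -0.0617, 0.0117], 0.53)]
```

View pics/m6.png

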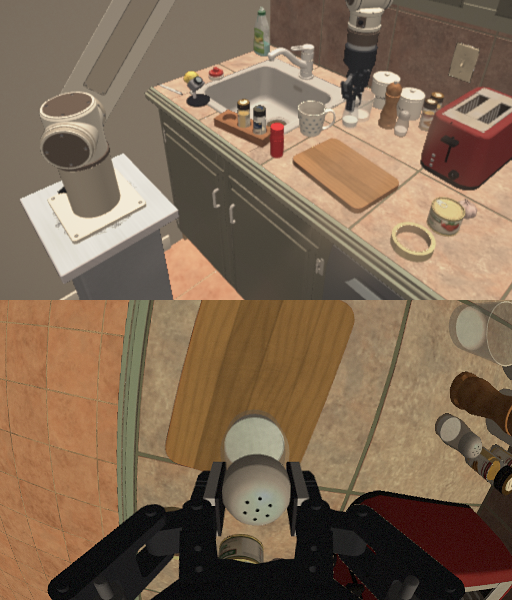

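The shaker hangs upright over the board (wrist panel, 255,465), with its underside at about z 0.169, and both jars still stand in the rack. I let it settle, then hand in.

>>> play_rows([
  [0,0,0,0,0,0],
  [0,0,0,0,0,0],
  [0,0,0,0,0,0],
  [0,0,0,0,0,0],
])

```text
t: 14.82
tcp_pos: [0.5757, -0.3602, 0.2401]
eef_rot: [-0.002, 0.631, 0.776, 0.001]
wrist_force: [-0.6, 0.1, -0.5]
gripper_width: 0.383
```

```bash
python3 -c "
from h import *
print(pose()[2]['gripper_width'],pose()[2]['joint_vel'],env.hand_in())"
```

```text
the job is handed in; nothing more can be done
0.38274057886488977 [ 0.0007 -0.0006 -0.      0.0013  0.0017 -0.001 ] None
```

I took the shaker out of the rack's left-hand well, showed its base to the inspection camera and handed the job in at about 15 s. It ended upright over the middle of the board, still in the gripper. The hand-in gives no verdict, so what follows is from my own checks.

- **Showing to the camera:** the shaker stayed still for over 2 s. I measured it about 103 mm out and about 2 mm off the lens axis, and the wrist picture showed it lined up with the lens. I estimated the camera's yaw from pictures, at 0.26 to 0.30 rad, and used 0.28.
- **Over the board:** the underside was at about z = 0.168 m, roughly 147 mm above the board's top. It was within about 5 mm of the board's centre and upright to about 0.05 rad. The fingers were steady at about 32.5 mm and the joint speeds near zero.
- **Jars and camera:** both spice jars stood in their wells, within a few mm of where they started. The shaker and arm kept clear of the inspection camera in every picture.

No check failed. The networks' readings differed by 3 to 8 mm, most of all on the lens position, where the wrist view was about 8 mm off the scene view in y. That is well within the tolerances.

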